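Lock the dish carrier with its long pin

ROBOT

A 7-joint arm with a two-finger parallel gripper is mounted at the origin on a cart in front of the work surface, level with it; the furniture and walls round the work are solid. World frame = base frame: x ahead of the robot, y to its left, z up, the work surface at z = 0. Lengths are in m, angles in rad, forces in N, time in s.
With the tool pointing down it reaches from about 0.4 to 0.85 m from the base axis. Payload 10.4 kg.
Tool frame: the origin (TCP) lies on the front face of the gripper's body, between the roots of the fingers; the fingertips stand 70 mm ahead of it and the grasp point (between the pads) lies 51 mm ahead of it (grasp_offset is the distance from the TCP to the grasp point, in m); z points along the fingers, y is the direction in which the jaws open and shut (so a half turn about z gives the same grasp; the last joint's range is limited). The gripper opens to 87 mm and grips with 3 to 60 N. Pads are 19 mm wide; open, the fingers measure 117 mm over their backs; the gripper's body (75 mm by 190 mm) begins 51 mm behind the grasp point.
Start: joints at [-0.717, 0.332, -0.065, 1.46, 0.022, 1.35, -0.088], TCP at [0.48, 0.4, 0.292] pointing down, gripper open.
Joint ranges: [-2.6, 2.6], [-0.5, 2.12], [-1.47, 1.34], [0.16, 2.42], [-1.27, 4.41], [0.06, 2.06], [-2.6, 2.6]. Speed limits (rad/s): [2.22, 2.22, 2.79, 2.79, 3.14, 3.14, 3.14].

INTERFACE

Orientations are given as a unit quaternion [x, y, z, w].
In Python, from bench import * gives the robot as it stands. The module is installed in compiled form; this text tells all that it offers.
- The arm moves only by the tool arm_command, never from a script. Its argument "commands" is a list of rows, each a list of 3 entries, a list of its own where there are three numbers: the opening in per cent of the stroke, from 0 (shut) to 100 (fully open), then the shift along the tool's x, y, z in m, then the turn, a rotation vector about the tool's x, y, z in rad. A call has exactly 10 rows; each row is the pose to reach, as a shift and turn from the pose commanded when the call began, along the tool's axes at that moment; what a row does not reach only later rows make up. A row lasts 1/12 s, in which the tool goes at most 41.7 mm and 7.16 degrees, less where a joint would pass 70% of its speed; a pose out of reach is approached as far as the arm can. A call with a gripper value outside its range is refused whole. The fingers move at their own pace and stop on an object; "squeeze" is the grip in N (left out, the last holds). Time passes only in rows, so rows that repeat a pose let the fingers close, or fill a call up. It gives the time, the measured TCP pose, the force and the opening at its end, in the units of the state.
- read_state(): the state, without advancing time (a new reading comes with each control period).
- camera(name): name is "scene" or "top"; returns a dict with "pixels" (400x640x3 uint8, red, green, blue), "fx", "fy", "cx", "cy" (pixels), "rvec" (rotation vector, rad) and "tvec" (3), from world to camera coordinates, as OpenCV has them. Camera axes: x right, y down, z forward; pixel columns grow to the right and rows downward; lengths in m; the calibration is good to about 2 mm. A picture is of the moment at which its call begins. There is no depth.
- close_job(): hands the job in, once; it reports no verdict.
The state is a dict: "time": time; "joint_positions": joint angles; "joint_vel": joint speeds; "joint_torque": joint torques, N m; "ee_pos": TCP position; "eef_rot": TCP orientation; "ft_force": force on the tool from outside, world axes, zero at the start; "torque": the same for the moment, N m; "width": finger opening in m.
Only numpy, scipy, OpenCV 4.12 (cv2) and the standard library are available. Lean on these libraries where they do the work, as an engineer would, in place of code of your own. Each camera call takes 0.05 s, during which the arm holds its last target.

TASK

The dish carrier is closed but not yet locked. Take the longer of the two steel locking pins out of the pin stand and push it straight down through the middle hole of the cover and on through the base below, until its collar sits on the cover. Leave the shorter pin standing in the stand, and leave the cover seated on the carrier.

Things in the scene. Friction and masses are not known exactly. Their poses are not given: they have to be found in the camera images.
- long_pin_grip (a point): Longer steel pin, upright in a bore (18 mm deep) of a low white stand. From the nose up: tapered shank 12 mm thick, 48 long (30 mm shows above the stand); collar 36 mm across, 6 thick; grooved grip 20 mm across, 60 long. 0.12 kg. Point: centre of the grip, on the axis, 30 mm above the collar's top, 36 above its underside, 84 above the nose. z runs up the pin.
- short_pin_grip (a point): Shorter steel pin, in the stand's other bore 90 mm away (stand 158 x 52 mm, 24 high): same collar, grip and thickness, but its shank is 24 mm long (6 mm shows), so it stands 24 mm lower. Point: centre of its grip, on the axis. It stays there.
- cover_hole (a point): Aluminium cover plate, 92 x 200 x 10 mm with two square windows, lying loose on the carrier between low lips (2 mm play). Point: centre of its middle hole, at the plate's top face; the hole is 17 mm wide, countersunk to 27 mm at the top. z up, y along the long side. The pin goes in here; seated, its collar lies on this face.
- carrier_hole (a point): Grey dish carrier, 104 x 212 mm, top face 44 mm above the table, on feet, fixed, a dish in each end. Point: centre of its middle hole at the top face, right under the cover's hole; 20 mm wide (28 at the mouth), through the 26 mm thick base into 18 mm of open space below. z up, y along the long side. The seated pin's nose ends 6 mm above the table.
Things that resemble listed ones, but are neither listed nor needed, are in the scene too. What is shaped like the part that bears long_pin_grip but green or purple is not meant.

How it is judged:
At the end, for the whole second after the job is handed in: The long pin stands upright (within 10 degrees) through cover and base, axis within 12 mm of the hole, collar within 5 mm of the cover; the cover lies flat in its seat (hole within 10 mm of the base's, raised under 4 mm, tilted under 4 degrees) (horizontal distance between long_pin_grip and carrier_hole below 0.012 m and z of long_pin_grip in the frame of carrier_hole below 0.051 m and z of long_pin_grip in the frame of cover_hole above 0.032 m and angle between long_pin_grip's own z axis and vertical below 0.17 rad and horizontal distance between cover_hole and carrier_hole below 0.01 m and z of cover_hole in the frame of carrier_hole below 0.014 m and angle between cover_hole's own z axis and vertical below 0.07 rad); the robot touches nothing.
It fails at once if the shorter pin is moved from its place in the stand (by more than 25 mm) (distance of short_pin_grip from where it was at the start of the episode above 0.025 m).
It also fails if it takes over 38 s, if anything falls off the work surface, if the arm or the gripper's body presses on something with over 40 N, if the wrist force passes 120 N, or if a joint passes its speed limit or range.

## Working session

There is one attempt and no reset: what is moved stays moved. The work goes in short steps, Python scripts to look and compute and a tool call to move; the robot and the scene stay as the last step left them, time stands still between calls to the robot, and variables do not carry over. Pictures are saved under pics/ and viewed, and the job is handed in when it is done.

Besides the shell and the picture viewer there is one more tool, called after "Call:" as a command line: name --argument value ..., lists and objects as JSON in quotes. arm_command: Moves the arm, as the interface text tells. Its arguments: {"type":"object","properties":{"commands":{"type":"array","items":{"type":"array"}},"squeeze":{"type":"number"}},"required":["commands"]}

```bash
mkdir -p pics; python3 - <<'E'
from bench import *
import cv2
s=read_state();print({k:s[k] for k in('time','ee_pos','eef_rot','width','ft_force')})
for n in('scene','top'):
    c=camera(n);cv2.imwrite(f'pics/{n}0.png',c['pixels'][:,:,::-1]);print(n,c['fx'],c['fy'],c['cx'],c['cy'],c['rvec'],c['tvec'])
E
```

```text
{'time': 0.0, 'ee_pos': array([0.48022105, 0.39955012, 0.29147566]), 'eef_rot': array([ 4.24502911e-01,  9.05426296e-01, -6.56185518e-04, -2.65284464e-04]), 'width': 0.08677448672055683, 'ft_force': array([ 0.58728134,  0.18041884, -0.17367144])}
scene 428.6507791345748 428.6507791345748 318.40496263403804 202.09971727551135 [ 2.10894066 -1.76224598  0.44264505] [-0.1092842   0.50127249  0.74440101]
top 394.0129522753863 394.0129522753863 315.1179145002078 198.34041817244793 [ 2.13302451 -2.15673058  0.20896016] [3.87402314e-04 5.68605503e-01 8.55440351e-01]
```

View pics/scene0.png

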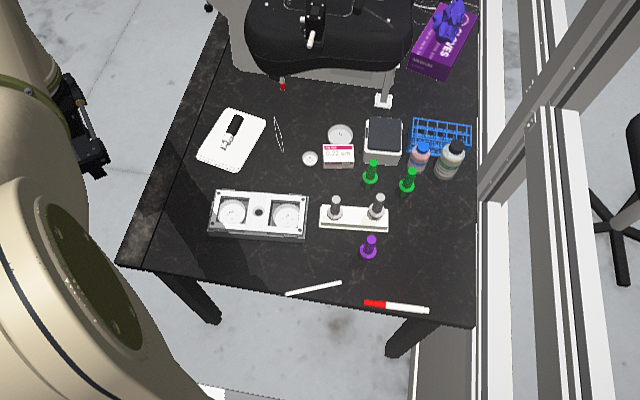

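View pics/top0.png

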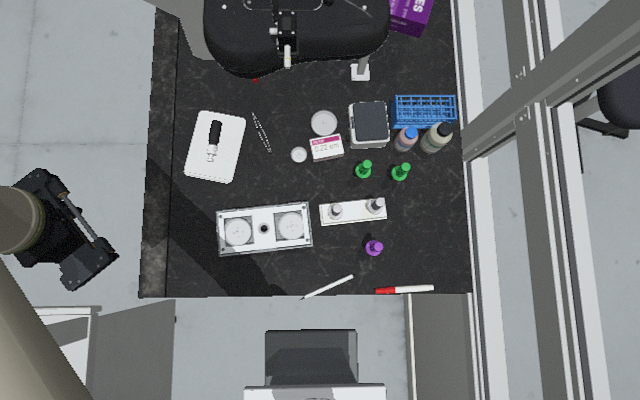

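The pictures show two steel pins in the white stand: scene (335,207) and (377,205), top (336,210) and (376,205). Green pins (scene 371,172 and 407,180) and a purple one (368,247) are decoys. The right steel pin looks taller, so I'll enlarge the crops to confirm.

```bash
python3 - <<'E'
import cv2,numpy as np
a=cv2.imread('pics/scene0.png')[175:255,200:400];b=cv2.imread('pics/top0.png')[180:265,205:405]
a=cv2.resize(a,None,fx=4,fy=4,interpolation=cv2.INTER_CUBIC);b=cv2.resize(b,None,fx=4,fy=4,interpolation=cv2.INTER_CUBIC)
cv2.imwrite('pics/sc1.png',a);cv2.imwrite('pics/tc1.png',b)
E
cat > h.py <<'E'
import numpy as np,cv2
C={'scene':(428.6507791345748,318.40496263403804,202.09971727551135,[2.10894066,-1.76224598,0.44264505],[-0.1092842,0.50127249,0.74440101]),
'top':(394.0129522753863,315.1179145002078,198.34041817244793,[2.13302451,-2.15673058,0.20896016],[3.87402314e-04,5.68605503e-01,8.55440351e-01])}
def ray(n,u,v):
    f,cx,cy,r,t=C[n];R=cv2.Rodrigues(np.array(r))[0]
    return -R.T@np.array(t),R.T@np.array([(u-cx)/f,(v-cy)/f,1])
def onz(n,u,v,z):
    o,d=ray(n,u,v);return o+d*(z-o[2])/d[2]
def proj(n,p):
    f,cx,cy,r,t=C[n];return cv2.projectPoints(np.array([p],float),np.array(r),np.array(t),np.array([[f,0,cx],[0,f,cy],[0,0,1]]),None)[0].ravel()
def tri(a,b):
    (o,d),(p,e)=ray('scene',*a),ray('top',*b)
    s=np.linalg.lstsq(np.c_[d,-e],p-o,rcond=None)[0]
    x,y=o+d*s[0],p+e*s[1];return (x+y)/2,np.linalg.norm(x-y)
E
```

```text
(no output)
```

View pics/sc1.png

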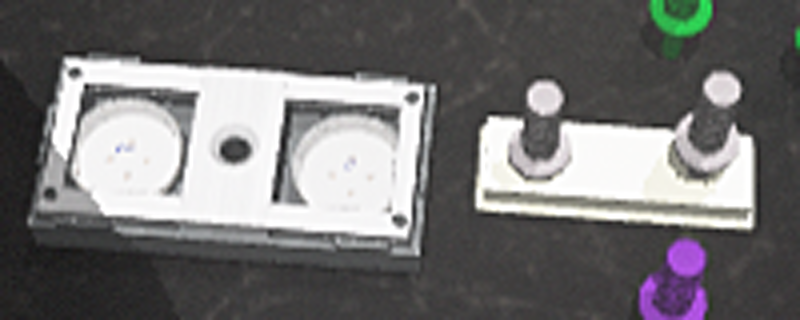

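View pics/tc1.png

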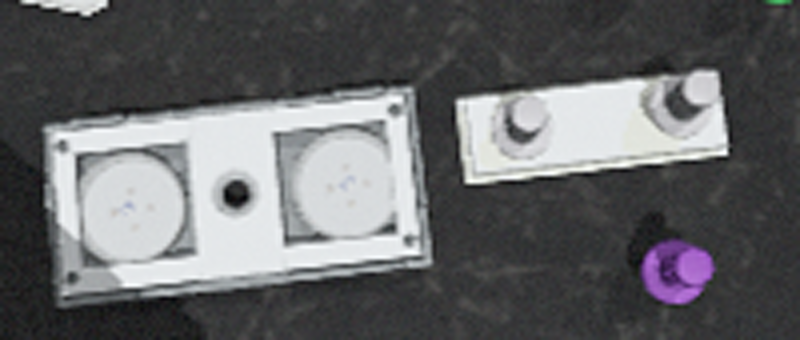

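```bash
python3 - <<'E'
from h import *
S=lambda u,v:((u+.5)/4-.5+200,(v+.5)/4-.5+175)
T=lambda u,v:((u+.5)/4-.5+205,(v+.5)/4-.5+180)
for nm,a,b,z in [('long top',(722,89),(698,88),.12),('short top',(545,98),(525,112),.096),('hole',(235,149),(236,194),.054)]:
    a=S(*a);b=T(*b);print(nm,tri(a,b),onz('scene',*a,z),onz('top',*b,z))
# stand/cover corners
print([onz('top',*T(*p),.024)[:2].round(4) for p in[(457,99),(717,71),(728,155),(467,183)]])
print('cover holes',[onz('top',*T(*p),.054)[:2].round(4) for p in[(63,147),(395,110),(409,240),(72,277)]])
print('cover holes',[onz('scene',*S(*p),.054)[:2].round(4) for p in[(75,73),(412,98),(399,219),(49,193)]])
for p in[(.48,.4,.29)]: print(proj('top',p))
from bench import *
from scipy.spatial.transform import Rotation as R
print(R.from_quat(read_state()['eef_rot']).as_matrix().round(3))
E
```

```text
long top (array([ 0.54815806, -0.1397127 ,  0.1208858 ]), np.float64(0.001399631057074596)) [ 0.54892592 -0.14045087  0.12      ] [ 0.54808791 -0.13919681  0.12      ]
short top (array([ 0.54002217, -0.05027471,  0.09546921]), np.float64(0.001997245693860365)) [ 0.54008857 -0.05123916  0.096     ] [ 0.53964247 -0.04927318  0.096     ]
hole (array([0.50074704, 0.11084755, 0.05441374]), np.float64(0.0005682290171486385)) [0.50085361 0.11121448 0.054     ] [0.50087554 0.11062042 0.054     ]
[array([ 0.5582, -0.0152]), array([ 0.5735, -0.1693]), array([ 0.5235, -0.1737]), array([ 0.5087, -0.0203])]
cover holes [array([0.5284, 0.2077]), array([0.5476, 0.0212]), array([0.4741, 0.0139]), array([0.4558, 0.2008])]
cover holes [array([0.5306, 0.2097]), array([0.549 , 0.0226]), array([0.4762, 0.0155]), array([0.4574, 0.2028])]
[ 69.54468184 229.29681487]
[[-0.64   0.769 -0.001]
 [ 0.769  0.64  -0.001]
 [-0.    -0.001 -1.   ]]
```

```bash
python3 - <<'E'
import cv2
a=cv2.imread('pics/scene0.png')[110:260,320:480];b=cv2.imread('pics/top0.png')[85:260,310:470]
cv2.imwrite('pics/n.png',cv2.resize(cv2.hconcat([a,cv2.resize(b,(160,175))[:150]]),None,fx=2.5,fy=2.5,interpolation=cv2.INTER_CUBIC))
from h import *
print('bluecap',tri((423,147),(407,131)),'bottle',tri((455,146),(443,128)),'green1',tri((372,163),(367,163)),'g2',tri((410,172),(404,167)),'purp',tri((371.5,239),(378,246.7)))
E
```

```text
bluecap (array([ 0.72145235, -0.22359838,  0.0734122 ]), np.float64(0.008168371408545254)) bottle (array([ 0.71555292, -0.29200865,  0.10531395]), np.float64(0.00011109669405635993)) green1 (array([ 0.63414627, -0.11632577,  0.11100575]), np.float64(0.003299487820003158)) g2 (array([ 0.62470619, -0.19756216,  0.1126376 ]), np.float64(0.0006280790100051858)) purp (array([ 0.45368924, -0.13374939,  0.11850721]), np.float64(0.0009374097659267578))
```

View pics/n.png

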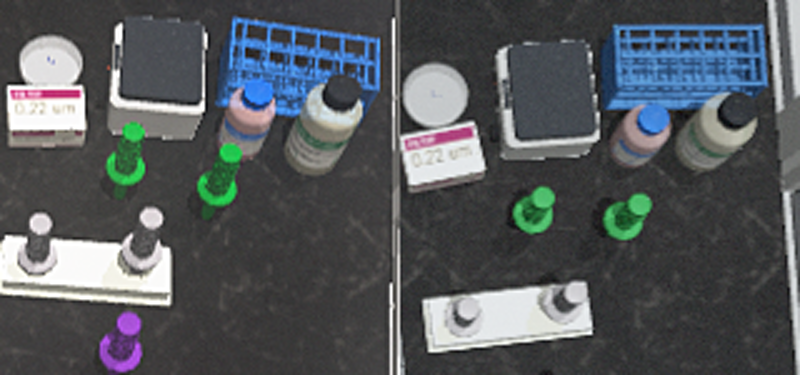

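The right-hand steel pin, scene (380,197) and top (379,202), is the long one: its top triangulates to z=121 mm, against 95 mm for the left pin, and its collar stands clear of the stand. Green and purple are excluded. Moving above it now, keeping the current yaw, which clears the neighbours.

Call:
arm_command --commands '[[100,[-0.03,-0.019,0],[0,0,0]],[100,[-0.06,-0.038,0],[0,0,0]],[100,[-0.09,-0.057,0],[0,0,0]],[100,[-0.12,-0.076,0],[0,0,0]],[100,[-0.15,-0.096,0],[0,0,0]],[100,[-0.18,-0.115,0],[0,0,0]],[100,[-0.21,-0.134,0],[0,0,0]],[100,[-0.24,-0.153,0],[0,0,0]],[100,[-0.27,-0.172,0],[0,0,0]],[100,[-0.3,-0.192,0],[0,0,0]]]' --squeeze 30

```text
time: 0.93
ee_pos: [0.5245, 0.0447, 0.2921]
eef_rot: [0.424, 0.905, 0.0, -0.0]
ft_force: [0.8, 0.4, -0.1]
width: 0.0868
```

Call:
arm_command --commands '[[100,[-0.025,-0.016,0],[0,0,0]],[100,[-0.05,-0.032,0],[0,0,0]],[100,[-0.075,-0.048,0],[0,0,0]],[100,[-0.1,-0.064,0],[0,0,0]],[100,[-0.125,-0.08,0],[0,0,0]],[100,[-0.145,-0.092,0],[0,0,0]],[100,[-0.159,-0.101,0],[0,0,0]],[100,[-0.159,-0.101,0],[0,0,0]],[100,[-0.159,-0.101,0],[0,0,0]],[100,[-0.159,-0.101,0],[0,0,0]]]'

```text
time: 1.77
ee_pos: [0.5488, -0.1394, 0.2919]
eef_rot: [0.424, 0.906, 0.0, -0.0]
ft_force: [0.0, 0.7, 0.1]
width: 0.087
```

```bash
python3 - <<'E'
from bench import *
import cv2
from scipy.spatial.transform import Rotation as R
s=read_state();print(s['time'],s['ee_pos'],s['joint_positions']);print(R.from_quat(s['eef_rot']).as_matrix().round(3))
a=camera('scene')['pixels'][:,:,::-1];b=camera('top')['pixels'][:,:,::-1]
cv2.imwrite('pics/v2.png',cv2.resize(cv2.hconcat([a[100:300,250:450],b[100:300,250:450]]),None,fx=2,fy=2))
E
```

```text
1.7667 [ 0.54877367 -0.13939106  0.29191492] [-0.09712177  0.20123273  0.30668633  1.63729205 -0.06298642  1.31337808
  0.9147768 ]
[[-0.64   0.768 -0.001]
 [ 0.768  0.64   0.001]
 [ 0.001 -0.    -1.   ]]
```

View pics/v2.png

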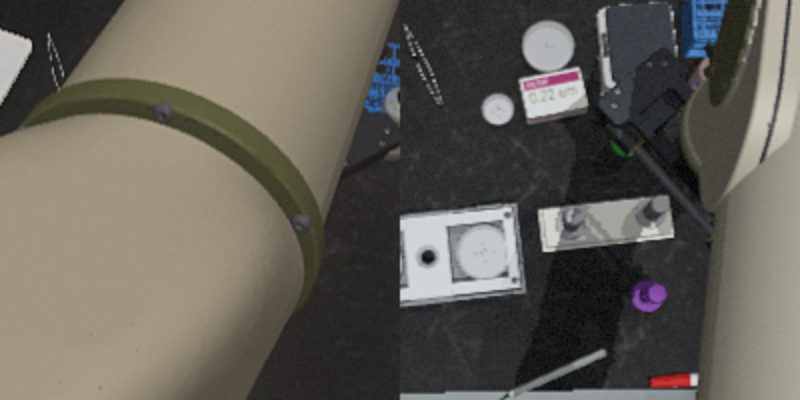

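The arm blocks the scene view. The top view still shows the stand, with both pins unmoved near crop (572,220) and (655,208). Descending with the fingers open.

Call:
arm_command --commands '[[100,[0,0,0.02],[0,0,0]],[100,[0,0,0.04],[0,0,0]],[100,[0,0,0.06],[0,0,0]],[100,[0,0,0.08],[0,0,0]],[100,[0,0,0.1],[0,0,0]],[100,[0,0,0.115],[0,0,0]],[100,[0,0,0.13],[0,0,0]],[100,[0,0,0.14],[0,0,0]],[100,[0,0,0.148],[0,0,0]],[100,[0,0,0.148],[0,0,0]]]'

```text
time: 2.7
ee_pos: [0.5483, -0.1397, 0.1429]
eef_rot: [0.424, 0.906, -0.0, -0.001]
ft_force: [0.3, -0.0, 0.3]
width: 0.0872
```

```bash
python3 - <<'E'
from bench import *
import cv2
s=read_state();print(s['time'],s['ee_pos'],s['ft_force'])
b=camera('top')['pixels'][:,:,::-1]
cv2.imwrite('pics/v3.png',cv2.resize(b[150:270,290:450],None,fx=4,fy=4))
E
```

```text
2.7 [ 0.54825461 -0.13969656  0.14289539] [ 0.29967592 -0.01591923  0.32624665]
```

View pics/v3.png

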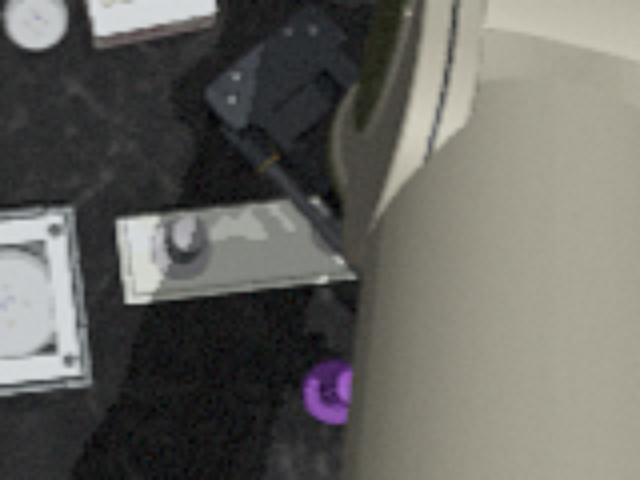

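The short pin is undisturbed at crop (185,235) and there is no contact force. The gripper is over the long pin, so I'll close it.

Call:
arm_command --commands '[[0,[0,0,0],[0,0,0]],[0,[0,0,0],[0,0,0]],[0,[0,0,0],[0,0,0]],[0,[0,0,0],[0,0,0]],[0,[0,0,0],[0,0,0]],[0,[0,0,0],[0,0,0]],[0,[0,0,0],[0,0,0]],[0,[0,0,0],[0,0,0]],[0,[0,0,0],[0,0,0]],[0,[0,0,0],[0,0,0]]]' --squeeze 35

```text
time: 3.58
ee_pos: [0.5488, -0.1404, 0.1442]
eef_rot: [0.424, 0.905, 0.0, -0.0]
ft_force: [0.0, -1.5, 0.2]
width: 0.0281
```

Call:
arm_command --commands '[[0,[0,0,0],[0,0,0]],[0,[0,0,0],[0,0,0]],[0,[0,0,0],[0,0,0]],[0,[0,0,0],[0,0,0]],[0,[0,0,0],[0,0,0]],[0,[0,0,0],[0,0,0]],[0,[0,0,0],[0,0,0]],[0,[0,0,0],[0,0,0]],[0,[0,0,0],[0,0,0]],[0,[0,0,0],[0,0,0]]]'

```text
time: 4.42
ee_pos: [0.5488, -0.1404, 0.1442]
eef_rot: [0.424, 0.905, 0.0, 0.0]
ft_force: [0.9, 0.1, -0.3]
width: 0.0191
```

Gripped at 19 mm. Lifting straight up.

Call:
arm_command --commands '[[0,[0,0,-0.005],[0,0,0]],[0,[0,0,-0.015],[0,0,0]],[0,[0,0,-0.03],[0,0,0]],[0,[0,0,-0.045],[0,0,0]],[0,[0,0,-0.06],[0,0,0]],[0,[0,0,-0.075],[0,0,0]],[0,[0,0,-0.09],[0,0,0]],[0,[0,0,-0.105],[0,0,0]],[0,[0,0,-0.115],[0,0,0]],[0,[0,0,-0.12],[0,0,0]]]'

```text
time: 5.25
ee_pos: [0.5492, -0.1407, 0.2664]
eef_rot: [0.425, 0.905, 0.0, 0.001]
ft_force: [-0.4, -0.3, -1.4]
width: 0.0194
```

```bash
python3 - <<'E'
from bench import *
import cv2
s=read_state();print(s['time'],s['ee_pos'],s['ft_force'],s['width'])
b=camera('top')['pixels'][:,:,::-1]
cv2.imwrite('pics/v4.png',cv2.resize(b[150:270,290:450],None,fx=4,fy=4))
E
```

```text
5.25 [ 0.54917062 -0.1406594   0.26636498] [-0.38281601 -0.26724947 -1.41684568] 0.019447146020900256
```

View pics/v4.png

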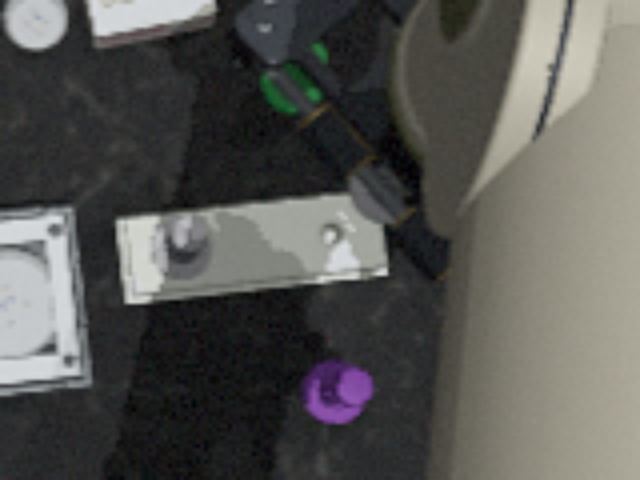

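The long pin is out, with its collar at crop (375,195) and the empty bore at (333,233). The short pin is undisturbed. Moving above the cover hole.

Call:
arm_command --commands '[[0,[0.02,0.011,0],[0,0,0]],[0,[0.045,0.025,0],[0,0,0]],[0,[0.07,0.039,0],[0,0,0]],[0,[0.1,0.055,0],[0,0,0]],[0,[0.13,0.072,0],[0,0,0]],[0,[0.16,0.089,0],[0,0,0]],[0,[0.185,0.102,0],[0,0,0]],[0,[0.205,0.114,0],[0,0,0]],[0,[0.218,0.121,0],[0,0,0]],[0,[0.224,0.124,0],[0,0,0]]]'

```text
time: 6.13
ee_pos: [0.4999, 0.1136, 0.2636]
eef_rot: [0.423, 0.906, -0.0, -0.001]
ft_force: [0.4, -0.8, -0.9]
width: 0.0192
```

Call:
arm_command --commands '[[0,[0,0,0.01],[0,0,0]],[0,[0,0,0.02],[0,0,0]],[0,[0,0,0.03],[0,0,0]],[0,[0,0,0.035],[0,0,0]],[0,[0,0,0.04],[0,0,0]],[0,[0,0,0.045],[0,0,0]],[0,[0,0,0.045],[0,0,0]],[0,[0,0,0.045],[0,0,0]],[0,[0,0,0.045],[0,0,0]],[0,[0,0,0.045],[0,0,0]]]'

```text
time: 6.97
ee_pos: [0.5011, 0.1111, 0.2197]
eef_rot: [0.424, 0.905, 0.0, 0.0]
ft_force: [-0.8, 0.2, -1.9]
width: 0.0191
```

```bash
python3 - <<'E'
from bench import *
import cv2
from h import *
s=read_state();print(s['time'],s['ee_pos'],s['ft_force'],s['width'])
print('bore',onz('top',333.5/4-.4+290,233/4-.4+150,.024))
a=camera('scene')['pixels'][:,:,::-1];b=camera('top')['pixels'][:,:,::-1]
cv2.imwrite('pics/v5.png',cv2.resize(cv2.hconcat([a[150:270,190:350],b[160:280,190:350]]),None,fx=2.5,fy=2.5))
E
```

```text
6.9667 [0.50106236 0.11109477 0.21969541] [-0.8057926   0.21533342 -1.94508037] 0.01914618931925765
bore [ 0.54875183 -0.14249342  0.024     ]
```

View pics/v5.png

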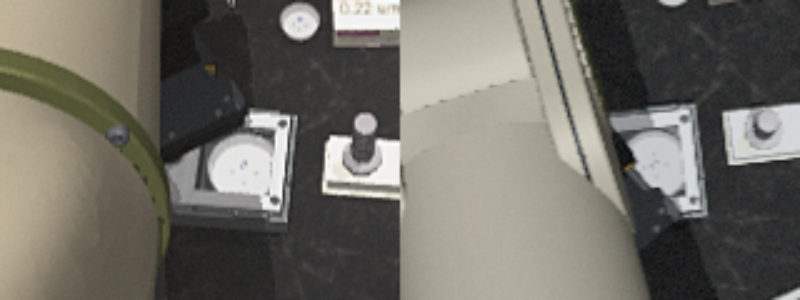

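Both views are blocked by the arm, so I'll use the measured hole and watch the force. The nose is now about 27 mm above the cover.

Call:
arm_command --commands '[[0,[0,0,0.008],[0,0,0]],[0,[0,0,0.015],[0,0,0]],[0,[0,0,0.02],[0,0,0]],[0,[0,0,0.024],[0,0,0]],[0,[0,0,0.027],[0,0,0]],[0,[0,0,0.03],[0,0,0]],[0,[0,0,0.033],[0,0,0]],[0,[0,0,0.036],[0,0,0]],[0,[0,0,0.038],[0,0,0]],[0,[0,0,0.038],[0,0,0]]]'

```text
time: 7.9
ee_pos: [0.5007, 0.111, 0.1808]
eef_rot: [0.424, 0.905, -0.0, -0.0]
ft_force: [1.1, -0.2, -0.9]
width: 0.0194
```

The nose is through the cover plane with no force. Continuing down.

Call:
arm_command --commands '[[0,[0,0,0.003],[0,0,0]],[0,[0,0,0.006],[0,0,0]],[0,[0,0,0.009],[0,0,0]],[0,[0,0,0.012],[0,0,0]],[0,[0,0,0.015],[0,0,0]],[0,[0,0,0.018],[0,0,0]],[0,[0,0,0.021],[0,0,0]],[0,[0,0,0.024],[0,0,0]],[0,[0,0,0.027],[0,0,0]],[0,[0,0,0.027],[0,0,0]]]'

```text
time: 8.73
ee_pos: [0.5006, 0.1109, 0.1536]
eef_rot: [0.425, 0.905, -0.0, -0.0]
ft_force: [-0.6, -0.5, -1.7]
width: 0.019
```

Call:
arm_command --commands '[[0,[0,0,0.002],[0,0,0]],[0,[0,0,0.004],[0,0,0]],[0,[0,0,0.006],[0,0,0]],[0,[0,0,0.007],[0,0,0]],[0,[0,0,0.008],[0,0,0]],[0,[0,0,0.009],[0,0,0]],[0,[0,0,0.0095],[0,0,0]],[0,[0,0,0.0095],[0,0,0]],[0,[0,0,0.0095],[0,0,0]],[0,[0,0,0.0095],[0,0,0]]]'

```text
time: 9.57
ee_pos: [0.5009, 0.1111, 0.1448]
eef_rot: [0.425, 0.905, 0.0, 0.0]
ft_force: [-0.7, 0.3, -1.2]
width: 0.0191
```

Call:
arm_command --commands '[[0,[0,0,0.0005],[0,0,0]],[0,[0,0,0.001],[0,0,0]],[0,[0,0,0.001],[0,0,0]],[0,[0,0,0.001],[0,0,0]],[0,[0,0,0.001],[0,0,0]],[0,[0,0,0.001],[0,0,0]],[0,[0,0,0.001],[0,0,0]],[0,[0,0,0.001],[0,0,0]],[0,[0,0,0.001],[0,0,0]],[0,[0,0,0.001],[0,0,0]]]'

```text
time: 10.4
ee_pos: [0.501, 0.1111, 0.1442]
eef_rot: [0.425, 0.905, 0.0, 0.0]
ft_force: [-2.3, -1.0, 6.1]
width: 0.0192
```

A 6 N contact at exactly the expected height means the collar is seated. Releasing.

Call:
arm_command --commands '[[40,[0,0,0],[0,0,0]],[60,[0,0,0],[0,0,0]],[60,[0,0,0],[0,0,0]],[60,[0,0,0],[0,0,0]],[60,[0,0,0],[0,0,0]],[60,[0,0,0],[0,0,0]],[60,[0,0,0],[0,0,0]],[60,[0,0,0],[0,0,0]],[60,[0,0,0],[0,0,0]],[60,[0,0,0],[0,0,0]]]'

```text
time: 11.23
ee_pos: [0.5008, 0.111, 0.1438]
eef_rot: [0.425, 0.905, 0.0, 0.0]
ft_force: [-0.6, 0.4, -0.2]
width: 0.0518
```

Call:
arm_command --commands '[[60,[0,0,-0.01],[0,0,0]],[60,[0,0,-0.02],[0,0,0]],[60,[0,0,-0.035],[0,0,0]],[60,[0,0,-0.05],[0,0,0]],[60,[0,0,-0.065],[0,0,0]],[60,[0,0,-0.08],[0,0,0]],[60,[0,0,-0.1],[0,0,0]],[60,[0,0,-0.12],[0,0,0]],[60,[0,0,-0.14],[0,0,0]],[60,[0,0,-0.15],[0,0,0]]]'

```text
time: 12.07
ee_pos: [0.5015, 0.1111, 0.2975]
eef_rot: [0.425, 0.905, 0.002, 0.001]
ft_force: [0.1, -0.2, -0.9]
width: 0.0523
```

Call:
arm_command --commands '[[60,[0.02,0.02,0],[0,0,0]],[60,[0.04,0.04,0],[0,0,0]],[60,[0.06,0.05,0],[0,0,0]],[60,[0.08,0.07,0],[0,0,0]],[60,[0.1,0.09,0],[0,0,0]],[60,[0.12,0.11,0],[0,0,0]],[60,[0.15,0.13,0],[0,0,0]],[60,[0.18,0.15,0],[0,0,0]],[60,[0.2,0.17,0],[0,0,0]],[60,[0.22,0.18,0],[0,0,0]]]'

```text
time: 12.9
ee_pos: [0.4982, 0.3978, 0.2937]
eef_rot: [0.424, 0.906, 0.0, -0.0]
ft_force: [0.3, 0.3, 0.4]
width: 0.052
```

```bash
python3 - <<'E'
from bench import *
import cv2
s=read_state();print(s['time'],s['ee_pos'],s['ft_force'],s['width'])
a=camera('scene')['pixels'][:,:,::-1];b=camera('top')['pixels'][:,:,::-1]
cv2.imwrite('pics/v6.png',cv2.resize(cv2.hconcat([a[150:270,200:400],b[160:280,200:400]]),None,fx=2,fy=2))
cv2.imwrite('pics/sa.png',a);cv2.imwrite('pics/tb.png',b)
E
```

```text
12.9 [0.49819833 0.39778436 0.29369579] [0.30145863 0.25910604 0.36356941] 0.052018533122700814
```

View pics/v6.png

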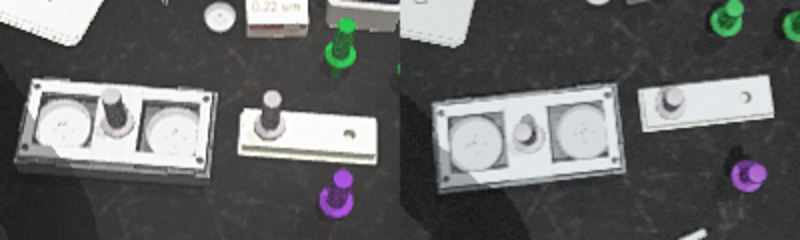

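The pin stands in the cover, with its top at scene (256,197) and top view (264,225). The cover looks flat and the short pin is in place. I'll check the pin numerically.

```bash
python3 - <<'E'
import cv2
from h import *
a=cv2.imread('pics/sa.png')[180:225,230:280];b=cv2.imread('pics/tb.png')[205:250,240:290]
cv2.imwrite('pics/v7.png',cv2.resize(cv2.hconcat([a,b]),None,fx=8,fy=8,interpolation=cv2.INTER_CUBIC))
print(proj('scene',(.501,.111,.12)),proj('top',(.501,.111,.12)))
print('collar',proj('scene',(.501,.111,.06)),proj('top',(.501,.111,.06)))
E
```

```text
[254.84333102 197.57812013] [260.13190621 225.09521437]
collar [258.17495245 210.61021077] [263.17385722 227.81907058]
```

View pics/v7.png

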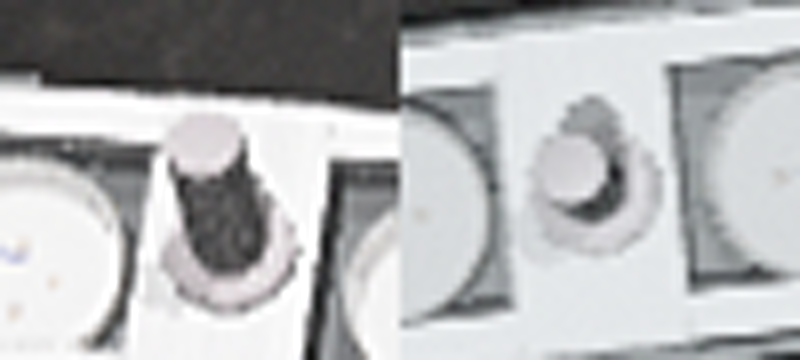

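The pin's top is within about 1.5 px (roughly 3 mm) of the upright, seated prediction in both views. The collar is flush on the cover and the arm is clear, so I'm handing in.

```bash
python3 -c "
from bench import *
print(close_job())"
```

```text
the job is handed in; nothing more can be done
None
```

I took the longer steel pin (the right-hand one) from the stand and pushed it down through the cover and base until its collar sat on the cover. Then I released it, moved the arm clear and handed the job in at about 13 s of the 38 s allowed.

- **Insertion:** The pin went in with no resistance. I felt about 6 N of contact at exactly the height where the collar should land.
- **Final pictures:** The pin's top was within about 1.5 px (roughly 3 mm) of where an upright, seated pin should appear in both views. The collar looked flush and the cover flat. The short pin was still in its bore.
- **Limits and disagreements:** The arm hid the hole in both views during the insertion, so I relied on earlier measurements and the force readings there. Positions from the two cameras differed by up to about 2 mm. The empty bore also measured about 2 mm off the grasp position. No check failed.

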